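Find and seat the rocking canister lid

ROBOT

A 6-joint arm with a two-finger parallel gripper is mounted at the origin on the work surface. World frame = base frame: x ahead of the robot, y to its left, z up, the work surface at z = 0. Lengths are in m, angles in rad, forces in N, time in s.
With the tool pointing down it reaches from about 0.25 to 0.8 m from the base axis. Payload 3.9 kg.
Tool frame: the origin (TCP) lies midway between the tips of the shut fingers; the grasp point (between the pads) lies 19 mm behind it; z points along the fingers, x is the direction in which the jaws open and shut, and the axes are right-handed (so a half turn about z gives the same grasp; the last joint's range is limited). The gripper opens to 85 mm and grips with 20 to 120 N. Pads are 22 mm wide; open, the fingers measure 114 mm over their backs; the gripper's body (76 mm by 85 mm) begins 54 mm behind the grasp point. The pads swing forward as they close: fully open they stand 13 mm farther back than shut.
Start: joints at [1.295, 0.26, -0.138, 1.173, 0, 1.571], TCP at [0.143, 0.505, 0.231] pointing down, gripper open.
Joint ranges: [-2.78, 2.78], [-0.83, 1.72], [-1.28, 1.37], [-1.9, 2.12], [-1.57, 1.48], [-3.14, 3.14]. Speed limits (rad/s): [2.57, 2.57, 3.14, 3.14, 3.14, 3.14].

INTERFACE

Orientations are given as a unit quaternion [x, y, z, w].
In Python, from cell import manip gives the robot as it stands.
- The arm moves only by the shell command python3 -m pendant 'ROWS' [FORCE]. ROWS is JSON, a list of rows, each a list of 5 numbers: the finger opening in mm, from 0 to 85.4, then the shift along the tool's x, y, z in mm, then the turn about the tool's z in degrees. In form: [[grip, tx, ty, tz, spin], ...]. A call has 1 to 12 rows; each row is the pose to reach, as a shift and turn from the pose measured when the call began, along the tool's axes at that moment; what a row does not reach only later rows make up. A row lasts 1/10 s, in which the tool goes at most 50 mm and 8.59 degrees, less where a joint would pass 70% of its speed; a pose out of reach is approached as far as the arm can. A call with a gripper value outside its range is refused whole. The fingers move at their own pace and stop on an object; FORCE is the grip in N (left out, the last holds). Time passes only in rows, so rows that repeat a pose let the fingers close. It gives the time, the measured TCP pose, the force and the opening at its end, in the units of the state.
- manip.observe(): the state, without advancing time (a new reading comes with each control period).
- manip.get_image(name): name is "side" or "top" or "wrist"; returns a dict with "color" (480x640x3 uint8, red, green, blue), "fx", "fy", "cx", "cy" (pixels), "world_from_camera" (4x4, takes a point from camera to world coordinates). Camera axes: x right, y down, z forward; pixel columns grow to the right and rows downward; lengths in m; the calibration is good to about 2 mm. The wrist camera is an equidistant fisheye: a pixel r from the principal point sees the ray r / f radians off the axis. A picture is of the moment at which its call begins. There is no depth.
- manip.job_done(): hands the job in, once; it reports no verdict.
Trained networks look in a picture, given as the dict that the camera call returned (one of the last four; its "shot" number tells which), for a name from the list of things; names that differ only in an ending like _2 or _b are one class to them, and where a whole thing is asked for, a point or a joint stands for the part that bears it (a point fixed in the world has none). Each returns a list of dicts, best first, with "score" (0 to 1); they miss things now and then, are a little off and sometimes report something else, mostly with a low value. They report only what shows in the picture. A call takes as long as a camera call. They do not tell look-alikes from the thing itself.
- manip.silhouettes(label, picture): "mask" (480x640 bool, what is visible of it) and "xy" ([column, row] in pixels, amid what is visible of it).
- manip.pinpoint(label, picture): "xy" ([column, row] in pixels: a listed point, or the origin of a listed thing).
The state is a dict: "t": time; "joint_positions": joint angles; "joint_velocities": joint speeds; "joint_torque": joint torques, N m; "tcp_pos": TCP position; "orientation": TCP orientation; "wrist_force": force on the tool from outside, world axes, zero at the start; "moment": the same for the moment, N m; "gripper_width": finger opening in m.
Only numpy, scipy, OpenCV 4.12 (cv2) and the standard library are available. Lean on these libraries where they do the work, as an engineer would, in place of code of your own. Each camera call takes 0.05 s, during which the arm holds its last target. There are 200 camera calls.

TASK

One of the four canister lids on the shop table has not dropped into its notches: press gently near the rim of the lids to find the one that rocks, then push its handle round with a fingertip until the lid drops home, flat on its rim. Do not take any handle between the fingers, do not lift a lid, leave the other lids seated and do not disturb the small wares around them.

Things in the scene. Friction and masses are not known exactly. Their poses are not given: they have to be found in the camera images.
- jar_a: One of four identical glazed canisters, heavy and fixed on the table, round, 122 mm wide at the belly; origin at the centre of its foot on the table, z up. Flat rim 130 mm above the table, 40 to 50 mm from the axis; mouth 80 mm wide.
- jar_b: As jar_a, another place and yaw. On all four, two small ears stand at +x and -x (reaching 69 mm from the axis, 69 to 111 mm high), and at +y and -y the rim has a notch, 6.5 mm deep and open to the outside, reaching 29 degrees either side of the y axis.
- jar_c: As jar_a and jar_b, another place and yaw.
- jar_d: As jar_a and jar_b, another place and yaw.
- lid_a: Loose lid of jar_a, glazed pottery, about 0.3 kg; origin at the centre of the flange's underside, z up. Flange 106 mm wide, 7 mm thick, flat on top. A bar handle, 54 mm long (x), 12 mm thick (y), stands across its middle, top 33 mm above the origin; past each handle end 26 mm of flat flange is free to press. A 74 mm spigot, 12 mm deep, hangs loosely in the mouth.
- lid_b: Lid of jar_b, identical to lid_a. Under each lid at +y and -y is a lug, 5 mm deep, 14 mm wide (x), 36 to 49 mm from the axis. A seated lid has both lugs in the notches and lies flat on the rim, origin 130 mm above the table; it has turning play, about 16 degrees either way from where its handle points to the ears, and the notch ends stop it.
- lid_c: Lid of jar_c, identical to lid_a. Any one of the four may be unseated: turned 26 to 36 degrees anticlockwise (from above) out of line with the ears, level on its lugs, 5 mm high. Some 1 N on the flange past a handle end rocks it about its lugs by about 0.11 rad, till its edge meets the rim; a finger then stops 1 to 3 mm higher than on a seated lid. Let go, it falls back level.
- lid_d: Lid of jar_d, identical to lid_a. An unseated lid, turned clockwise (from above) towards the line of the ears by a sideways push near one end of its handle (2 to 6 N; nearer the middle it binds), drops flat onto the rim by itself once both lugs are over the notches.
- bowl: Bystander, loose: small open bowl, 72 mm wide, 42 mm high; origin at the centre of its underside.
- tagine: Bystander, loose: miniature tagine, a cone on a round foot, 76 mm wide, 77 mm high; origin at the centre of its underside.
- candlestick: Bystander, loose: candlestick, 60 mm wide, 78 mm high; origin at the centre of its underside.
- mug: Bystander, loose: mug, 66 mm wide plus its handle, 75 mm high; origin at the centre of its underside.
- vase: Bystander, loose: small white vase, 60 mm wide, 88 mm high; origin at the centre of its underside.
- saucer: Bystander, loose: saucer, 110 mm wide, 16 mm high; origin at the centre of its underside.
- glaze_jar: Bystander, loose: amber glass jar with cork, 52 mm wide, 70 mm high; origin at the centre of its underside.
Mind the look-alikes: they are no part of the job. Leave any red or turquoise look-alike of the lid_b alone. What is shaped like the lid_d but green or turquoise is not meant.

How it is judged:
On the way, in this order (a step that is already met when the one before it is completed fails the run):
1. a lid is rocked by the fingers pressing on it (tilted more than 0.04 rad while touched) (((angle between lid_a's own z axis and vertical above 0.04 rad and contact force between the fingers and lid_a above 0.1 N) or (angle between lid_b's own z axis and vertical above 0.04 rad and contact force between the fingers and lid_b above 0.1 N) or (angle between lid_c's own z axis and vertical above 0.04 rad and contact force between the fingers and lid_c above 0.1 N) or (angle between lid_d's own z axis and vertical above 0.04 rad and contact force between the fingers and lid_d above 0.1 N))), for 0.1 s.
2. all four lids lie flat and fully home on their rims (height (world z) of lid_a between 0.127 and 0.1316 m and angle between each of lid_a, lid_b, lid_c, lid_d's own z axis and vertical below 0.025 rad and horizontal distance between lid_a and jar_a below 0.007 m and height (world z) of lid_b between 0.127 and 0.1316 m and horizontal distance between lid_b and jar_b below 0.007 m and height (world z) of lid_c between 0.127 and 0.1316 m and horizontal distance between lid_c and jar_c below 0.007 m and height (world z) of lid_d between 0.127 and 0.1316 m and horizontal distance between lid_d and jar_d below 0.007 m), for 0.2 s.
At the end, for the whole second after the job is handed in: All four lids are home: each origin 127 to 131.6 mm above the table, within 7 mm of its canister's axis, tilted less than 0.025 rad and at rest (all of step 2 and linear speed of each of lid_a, lid_b, lid_c, lid_d below 0.02 m/s); the robot touches nothing.
It fails at once if a lid is lifted (more than 14 mm above its seat) (height (world z) of any of lid_a, lid_b, lid_c, lid_d above 0.144 m).
It fails at once if a lid's handle is gripped between the fingers ((x of the grasp point in the frame of lid_a between -0.03 and 0.03 m and y of the grasp point in the frame of lid_a between -0.006 and 0.006 m and z of the grasp point in the frame of lid_a below 0.044 m and contact force between the fingers and lid_a above 4 N) or (x of the grasp point in the frame of lid_b between -0.03 and 0.03 m and y of the grasp point in the frame of lid_b between -0.006 and 0.006 m and z of the grasp point in the frame of lid_b below 0.044 m and contact force between the fingers and lid_b above 4 N) or (x of the grasp point in the frame of lid_c between -0.03 and 0.03 m and y of the grasp point in the frame of lid_c between -0.006 and 0.006 m and z of the grasp point in the frame of lid_c below 0.044 m and contact force between the fingers and lid_c above 4 N) or (x of the grasp point in the frame of lid_d between -0.03 and 0.03 m and y of the grasp point in the frame of lid_d between -0.006 and 0.006 m and z of the grasp point in the frame of lid_d below 0.044 m and contact force between the fingers and lid_d above 4 N)).
It fails at once if a lid is struck or pressed hard (more than 80 N from the fingers) (contact force between the fingers and lid_a above 80 N or contact force between the fingers and lid_b above 80 N or contact force between the fingers and lid_c above 80 N or contact force between the fingers and lid_d above 80 N).
It fails at once if one of the small wares is moved more than 20 mm or tipped (distance of any of bowl, tagine, candlestick, mug, vase, saucer, glaze_jar from where it was at the start of the episode above 0.02 m or angle between any of bowl, tagine, candlestick, mug, vase, saucer, glaze_jar's own z axis and vertical above 0.3 rad).
It also fails if it takes over 64 s, if anything falls off the work surface, if the arm or the gripper's body presses on something with over 40 N, if the wrist force passes 120 N, or if a joint passes its speed limit or range.

## Working session

There is one attempt and no reset: what is moved stays moved. The work goes in short steps, Python scripts to look and compute and a shell command to move; the robot and the scene stay as the last step left them, time stands still between calls to the robot, and variables do not carry over. Pictures are saved under pics/ and viewed, about 8 in all and at most 12, crops included, and the job is handed in when it is done.

```bash
mkdir -p pics; ls; cat > h.py <<'E'
import numpy as np, cv2
from cell import manip
def shot(n):
    return manip.get_image(n)
def save(p,f,s=1):
    cv2.imwrite(f,p["color"][:,:,::-1])
def ray(p,uv):
    T=np.array(p["world_from_camera"]); d=np.array([(uv[0]-p["cx"])/p["fx"],(uv[1]-p["cy"])/p["fy"],1.])
    return T[:3,3],T[:3,:3]@d
def atz(p,uv,z):
    o,d=ray(p,uv); return o+d*(z-o[2])/d[2]
E
python3 - <<'E'
from h import *
for n in("top","side"):
    p=shot(n); save(p,f"pics/{n}1.png")
    print(n,np.round(p["world_from_camera"],3).tolist(),p["fx"],p["cx"],p["cy"])
    for l in("lid_a","jar_a"):
        for r in manip.pinpoint(l,p): print(l,np.round(r["xy"]),round(r["score"],2),np.round(atz(p,r["xy"],.132 if l[0]=='l' else 0),3))
o=manip.observe(); print(o)
E
```

```text
pics
top [[-0.013, -0.982, 0.188, 0.337], [-1.0, 0.015, 0.009, -0.025], [-0.012, -0.188, -0.982, 1.407], [0.0, 0.0, 0.0, 1.0]] 492.3372812500695 316.2433356119104 239.15638261868202
lid_a [291. 276.] 0.85 [0.485 0.055 0.132]
lid_a [469. 270.] 0.81 [ 0.493 -0.409  0.132]
lid_a [233. 246.] 0.71 [0.567 0.207 0.132]
lid_a [427. 264.] 0.7 [ 0.512 -0.301  0.132]
lid_a [171. 255.] 0.65 [0.545 0.368 0.132]
lid_a [358. 220.] 0.59 [ 0.631 -0.126  0.132]
lid_a [420. 327.] 0.59 [ 0.349 -0.274  0.132]
lid_a [416. 271.] 0.52 [ 0.492 -0.271  0.132]
jar_a [293. 284.] 0.88 [0.479 0.055 0.   ]
jar_a [416. 273.] 0.82 [ 0.503 -0.295  0.   ]
jar_a [239. 251.] 0.78 [0.576 0.213 0.   ]
jar_a [357. 236.] 0.72 [ 0.614 -0.131  0.   ]
side [[-0.989, -0.103, 0.103, 0.445], [-0.145, 0.601, -0.786, 1.004], [0.019, -0.793, -0.609, 0.885], [0.0, 0.0, 0.0, 1.0]] 536.2721400110869 313.40121121958157 241.43740737684095
lid_a [349. 251.] 0.83 [0.488 0.052 0.132]
lid_a [301. 201.] 0.82 [ 0.627 -0.13   0.132]
lid_a [353. 172.] 0.78 [ 0.509 -0.302  0.132]
lid_a [285. 409.] 0.74 [0.552 0.485 0.132]
lid_a [221. 287.] 0.74 [
[... 311 characters left out ...]
s': array([ 1.29499602e+00,  2.60271127e-01, -1.38505988e-01,  1.17269181e+00,
       -1.98191058e-05,  1.57081999e+00]), 'joint_velocities': array([-2.00316303e-04, -3.60091750e-03,  1.92943768e-03, -1.26799380e-03,
       -6.56428594e-05, -8.57029856e-04]), 'joint_torque': array([ 6.13340526e-04, -4.05229104e+01,  2.53786629e+01,  1.06113672e-02,
        2.87438979e-05,  1.04448964e-05]), 'tcp_pos': array([0.1429128 , 0.50494601, 0.23100813]), 'orientation': array([ 7.97602566e-01,  6.03183250e-01, -2.62252317e-04,  2.10761251e-04]), 'wrist_force': array([-0.17446674,  0.24901412, -0.3303397 ]), 'moment': array([-0.03755914, -0.00720434, -0.01420704]), 'gripper_width': 0.08548150301190843}
```

View pics/top1.png

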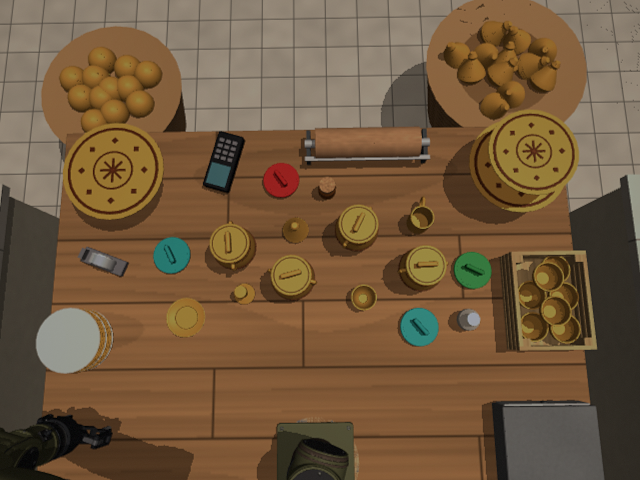

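View pics/side1.png

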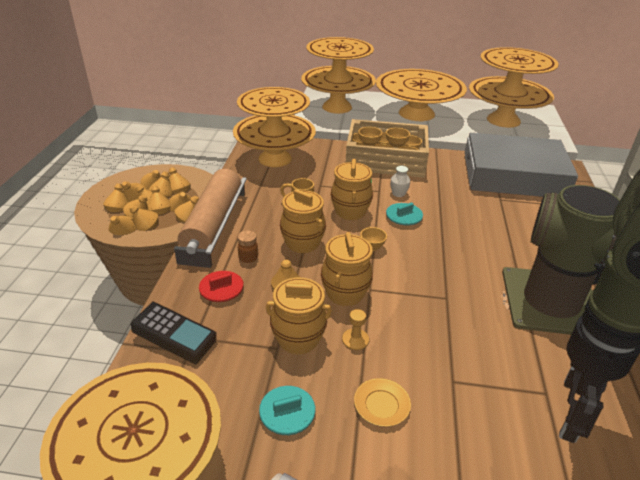

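The top view shows four ochre canister lids at about (232,246), (291,277), (358,226) and (425,266). The look-alikes are red (281,180), turquoise (172,255) and (419,327), and green (473,270). I'll work with the four ochre ones. Next is a close crop of them to see which way the handles and ears point.

```bash
python3 - <<'E'
from h import *
a=cv2.imread("pics/top1.png"); b=cv2.imread("pics/side1.png")
t=lambda im,c,w:cv2.resize(im[c[1]-w:c[1]+w,c[0]-w:c[0]+w],(200,200),interpolation=cv2.INTER_CUBIC)
w=28;v=45
o=np.vstack([np.hstack([t(a,c,w) for c in((232,246),(291,277),(358,226),(425,266))]),np.hstack([t(b,c,v) for c in((299,312),(347,268),(303,220),(353,192))])])
cv2.imwrite("pics/crop1.png",o)
E
```

```text
(no output)
```

View pics/crop1.png

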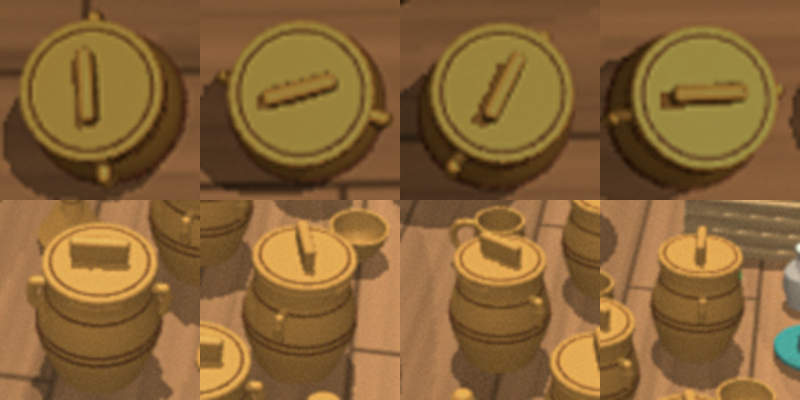

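Handle against ear line, in each tile:

| Lid | Pixel | Reading |
|---|---|---|
| 1 | (232,246) | In line |
| 2 | (291,277) | Handle about 29° anticlockwise of the ears |
| 3 | (358,226) | About 8° off |
| 4 | (425,266) | About 8–10° off |

The last two are within the play. The suspect is the lid at (291,277), world about (0.486, 0.054), handle axis about 104°. I'll go above it and press to confirm.

```bash
python3 -m pendant '[[0,-30,40,-20,6],[0,-60,80,-20,12],[0,-90,120,-20,18],[0,-121,160,-20,24],[0,-151,200,-20,30],[0,-181,240,-20,36],[0,-211,280,-20,42],[0,-241,320,-20,48],[0,-272,360,-20,54],[0,-302,400,-20,60],[0,-341,453,-20,60],[0,-341,453,-20,60]]'
python3 - <<'E'
from h import *
o=manip.observe(); print(o["tcp_pos"],o["orientation"],o["gripper_width"],o["t"],o["joint_positions"])
p=shot("wrist"); save(p,"pics/w1.png"); print(np.round(p["world_from_camera"],3).tolist(),p["fx"],p["cx"],p["cy"])
for r in manip.pinpoint("lid_a",p)[:5]: print(np.round(r["xy"]),r["score"])
E
```

```text
t: 1.5
tcp_pos: [0.4883, 0.0501, 0.2511]
orientation: [0.993, 0.122, 0.001, 0.001]
wrist_force: [0.8, -0.2, 1.0]
gripper_width: -0.0001
[0.48830814 0.05013725 0.25113118] [9.92587278e-01 1.21529433e-01 5.62813195e-04 8.80219210e-04] -8.495984163867367e-05 1.5 [ 0.10345226  0.19261924 -0.17590935  1.20110995 -0.00173946  1.43058626]
[[0.97, 0.228, 0.078, 0.468], [0.241, -0.92, -0.308, 0.129], [0.002, 0.317, -0.948, 0.393], [0.0, 0.0, 0.0, 1.0]] 371.64829954431775 316.9135601868997 238.92602351999903
[485.  51.] 0.85
[555. 228.] 0.83
[320. 223.] 0.61
```

View pics/w1.png

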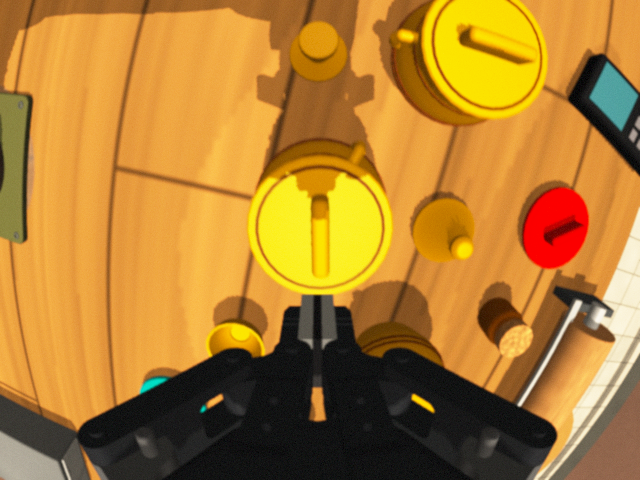

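The wrist view shows the suspect lid at about (320,228). Its handle runs from (319,198) to (321,276), and an ear at (358,153) is well out of line with it. Next I'll turn these pixels into positions.

```bash
cat >> h.py <<'E'
def watz(p,uv,z):
    T=np.array(p["world_from_camera"]); v=np.array([uv[0]-p["cx"],uv[1]-p["cy"]]); r=np.linalg.norm(v); th=r/p["fx"]
    d=T[:3,:3]@np.r_[v/r*np.sin(th),np.cos(th)]; return T[:3,3]+d*(z-T[2,3])/d[2]
E
python3 - <<'E'
from h import *
p=dict(fx=371.648,cx=316.914,cy=238.926,world_from_camera=[[0.97,0.228,0.078,0.468],[0.241,-0.92,-0.308,0.129],[0.002,0.317,-0.948,0.393],[0,0,0,1]])
for uv,z in[((249,226),.142),((391,226),.142),((322,293),.142),((320,163),.142),((319,197),.168),((322,277),.168),((316,295),.2505)]: print(uv,np.round(watz(p,uv,z),4))
E
```

```text
(249, 226) [0.4394 0.0452 0.142 ]
(391, 226) [0.5376 0.0696 0.142 ]
(322, 293) [0.5027 0.0066 0.142 ]
(320, 163) [0.4776 0.1004 0.142 ]
(319, 197) [0.4812 0.0827 0.168 ]
(322, 277) [0.4962 0.0309 0.168 ]
(316, 295) [0.4855 0.058  0.2505]
```

```bash
python3 -m pendant '[[0,0,-48,0,0],[0,0,-48,40,0],[0,0,-48,80,0],[0,0,-48,95,0],[0,0,-48,100,0],[0,0,-48,100,0],[0,0,-48,100,0]]'
python3 -m pendant '[[0,0,0,2,0],[0,0,0,4,0],[0,0,0,5,0],[0,0,0,6,0],[0,0,0,6,0],[0,0,0,6,0]]'
```

```text
t: 2.3
tcp_pos: [0.4769, 0.0981, 0.1521]
orientation: [0.993, 0.122, 0.001, 0.0]
wrist_force: [0.4, 1.3, 0.9]
gripper_width: -0.0001
t: 2.9
tcp_pos: [0.4769, 0.0981, 0.146]
orientation: [0.993, 0.122, 0.001, 0.0]
wrist_force: [-0.1, -0.4, -0.6]
gripper_width: 0.0001
```

```bash
python3 -m pendant '[[0,0,0,1,0],[0,0,0,2,0],[0,0,0,3,0],[0,0,0,4,0],[0,0,0,4,0],[0,0,0,4,0]]'
python3 -m pendant '[[0,0,0,1,0],[0,0,0,1,0],[0,0,0,2,0],[0,0,0,2,0]]'
```

```text
t: 3.5
tcp_pos: [0.4768, 0.0981, 0.142]
orientation: [0.993, 0.122, 0.001, 0.0]
wrist_force: [-0.4, -0.6, -0.3]
gripper_width: -0.0
t: 3.9
tcp_pos: [0.4768, 0.0981, 0.1399]
orientation: [0.993, 0.122, 0.001, 0.0]
wrist_force: [0.5, -0.5, 0.9]
gripper_width: -0.0004
```

```bash
python3 -m pendant '[[0,0,0,0.5,0],[0,0,0,1,0],[0,0,0,1,0]]'
```

```text
t: 4.2
tcp_pos: [0.4768, 0.0981, 0.1388]
orientation: [0.993, 0.122, 0.001, 0.0]
wrist_force: [-0.6, 0.2, 1.0]
gripper_width: -0.0004
```

```bash
python3 -m pendant '[[0,0,0,0.5,0],[0,0,0,0.5,0],[0,0,0,1,0],[0,0,0,1,0]]'; python3 - <<'E'
from h import *
p=shot("wrist"); save({"color":p["color"][100:400,170:470]},"pics/w2.png")
E
```

```text
t: 4.6
tcp_pos: [0.4769, 0.0981, 0.1382]
orientation: [0.993, 0.121, 0.001, 0.0]
wrist_force: [-0.5, 0.8, 3.7]
gripper_width: -0.0
```

View pics/w2.png

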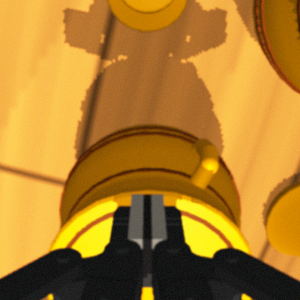

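The finger stops at 138.2 mm with 3.7 N, against 137 for a seated lid, so this lid rocks. I'll press slightly more and hold, then lift off.

```bash
python3 -m pendant '[[0,0,0,1,0],[0,0,0,1,0],[0,0,0,1,0],[0,0,0,1,0]]'
python3 -m pendant '[[0,0,0,-10,0],[0,0,0,-42,0],[0,0,0,-42,0],[0,0,0,-42,0]]'
```

```text
t: 5.05
tcp_pos: [0.4769, 0.0981, 0.1381]
orientation: [0.993, 0.122, 0.002, 0.0]
wrist_force: [-2.9, -0.3, 7.9]
gripper_width: -0.0002
t: 5.45
tcp_pos: [0.4776, 0.0983, 0.1808]
orientation: [0.993, 0.122, 0.003, 0.0]
wrist_force: [0.1, 0.3, -0.5]
gripper_width: 0.0002
```

```bash
python3 -m pendant '[[0,-26,12,0,0],[0,-26,12,0,0],[0,-26,12,15,0],[0,-26,12,28,0],[0,-26,12,30,0],[0,-26,12,30,0]]'
python3 -m pendant '[[0,3,0,0,0],[0,6,0,0,0],[0,9,0,0,0],[0,10,0,0,0],[0,10,0,0,0]]'
python3 - <<'E'
from h import *
p=shot("wrist"); save({"color":p["color"][100:400,170:470]},"pics/w3.png")
E
```

```text
t: 6.05
tcp_pos: [0.4548, 0.0803, 0.1499]
orientation: [0.993, 0.122, 0.002, 0.0]
wrist_force: [0.1, -0.4, 0.7]
gripper_width: -0.0004
t: 6.55
tcp_pos: [0.4649, 0.0828, 0.1501]
orientation: [0.993, 0.122, 0.002, 0.0]
wrist_force: [0.3, 0.2, 0.6]
gripper_width: -0.0001
```

View pics/w3.png

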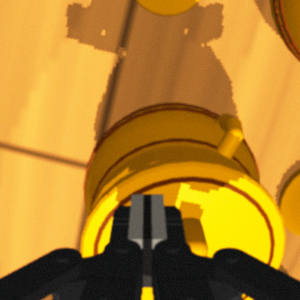

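```bash
python3 -m pendant '[[0,1,0,0,0],[0,2,0,0,0],[0,3,0,0,0],[0,4,0,0,0],[0,4,0,0,0]]'
python3 -m pendant '[[0,1,0,0,0],[0,2,0,0,1],[0,3,0,0,2],[0,4,0,0,3],[0,4,0,0,3]]'
```

```text
t: 7.1
tcp_pos: [0.468, 0.0837, 0.1499]
orientation: [0.993, 0.122, 0.001, 0.0]
wrist_force: [-3.2, 0.0, 2.3]
gripper_width: 0.0001
t: 7.6
tcp_pos: [0.4722, 0.0849, 0.15]
orientation: [0.995, 0.095, 0.001, 0.0]
wrist_force: [-2.2, 0.4, 1.5]
gripper_width: 0.0003
```

Contact holds at 2–3 N. I'll continue.

```bash
python3 -m pendant '[[0,1,0,0,1],[0,2,0,0,3],[0,3,0,0,5],[0,3,0,0,6],[0,3,0,0,6]]'; python3 - <<'E'
from h import *
p=shot("wrist"); save({"color":p["color"][100:400,170:470]},"pics/w4.png")
E
```

```text
t: 8.1
tcp_pos: [0.4735, 0.0858, 0.1497]
orientation: [0.999, 0.043, -0.0, -0.001]
wrist_force: [-6.1, 1.9, 2.2]
gripper_width: 0.0
```

View pics/w4.png

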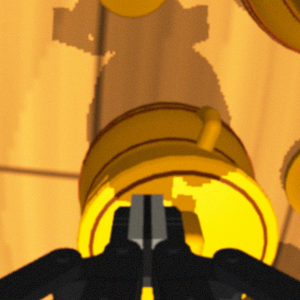

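```bash
python3 -m pendant '[[0,1,0,0,0],[0,2,0,0,0],[0,3,0,0,0],[0,4,0,0,0],[0,4,0,0,0]]'
```

```text
t: 8.65
tcp_pos: [0.4768, 0.0865, 0.1496]
orientation: [0.999, 0.043, -0.001, -0.001]
wrist_force: [-4.4, 1.6, 2.0]
gripper_width: -0.0002
```

```bash
python3 -m pendant '[[0,1,0,0,0],[0,2,0,0,0],[0,3,0,0,0],[0,3,0,0,0],[0,3,0,0,0]]'
```

```text
t: 9.15
tcp_pos: [0.4803, 0.0868, 0.1496]
orientation: [0.999, 0.043, -0.001, -0.001]
wrist_force: [-1.5, 1.3, 0.8]
gripper_width: -0.0001
```

```bash
python3 -m pendant '[[0,-12,0,0,0],[0,-18,0,-20,0],[0,-18,0,-70,0],[0,-18,40,-110,0],[0,-18,60,-110,0],[0,-18,60,-110,0]]'; python3 - <<'E'
from h import *
p=shot("wrist"); save({"color":p["color"]},"pics/w5.png"); T=p["world_from_camera"]; print(np.round(T,4).tolist())
s=shot("side"); c=s["color"][200:320,260:420]; cv2.imwrite("pics/s5.png",cv2.resize(c[:,:,::-1],(800,600),interpolation=cv2.INTER_CUBIC))
E
```

```text
t: 9.75
tcp_pos: [0.4695, 0.023, 0.2617]
orientation: [0.999, 0.041, 0.003, 0.0]
wrist_force: [-0.4, 0.3, -0.0]
gripper_width: 0.0
[[0.9966, 0.0761, 0.0311, 0.4621], [0.082, -0.9458, -0.3144, 0.1041], [0.0055, 0.3158, -0.9488, 0.404], [0.0, 0.0, 0.0, 1.0]]
```

View pics/w5.png

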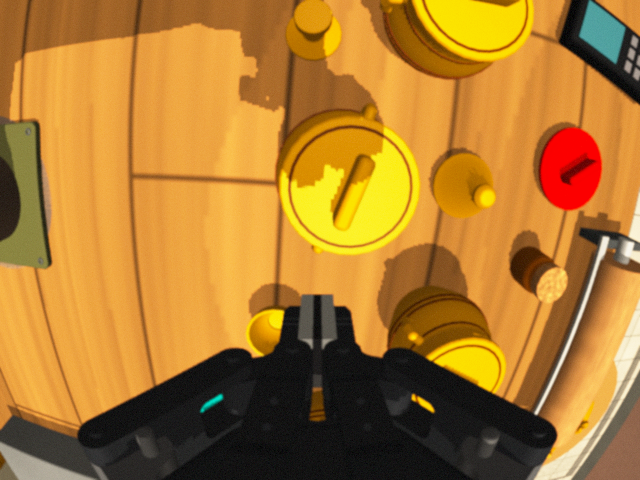

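View pics/s5.png

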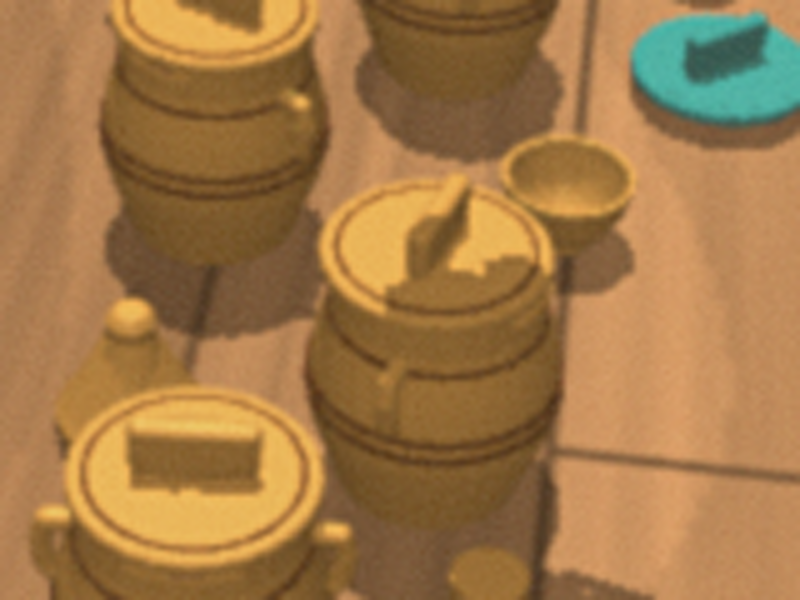

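The handle (366,160)–(343,225) now lines up with the ears at (370,113) and (319,250), and the lid looks flat in the side view. I'll check by pressing past the nearer handle end, where a seated lid should stop the finger at 137 mm.

```bash
python3 -m pendant '[[0,7,8,0,0],[0,7,8,40,0],[0,7,8,80,0],[0,7,8,105,0],[0,7,8,114,0],[0,7,8,117,0],[0,7,8,119,0],[0,7,8,120,0],[0,7,8,121,0],[0,7,8,121,0]]'
```

```text
t: 10.85
tcp_pos: [0.4761, 0.0177, 0.1394]
orientation: [0.999, 0.042, 0.001, -0.001]
wrist_force: [0.2, 0.1, 0.3]
gripper_width: -0.0003
```

```bash
python3 -m pendant '[[0,0,0,1,0],[0,0,0,2,0],[0,0,0,3,0],[0,0,0,3,0],[0,0,0,3,0]]'
```

```text
t: 11.35
tcp_pos: [0.4763, 0.0177, 0.1371]
orientation: [0.999, 0.042, 0.001, -0.001]
wrist_force: [-1.7, -0.4, 5.2]
gripper_width: 0.0001
```

The finger stopped at 137.1 mm with 5.2 N, and there was no contact at 139.4, so the lid is seated. I'll retract and hand in.

```bash
python3 -m pendant '[[0,0,0,-30,0],[0,0,0,-80,0],[0,0,0,-130,0],[0,0,0,-130,0],[0,0,0,-130,0],[0,0,0,-130,0]]'
python3 - <<'E'
from h import *
print(manip.job_done())
E
```

```text
t: 11.95
tcp_pos: [0.4752, 0.0174, 0.2661]
orientation: [0.999, 0.042, 0.0, -0.001]
wrist_force: [-1.4, 0.2, 0.2]
gripper_width: 0.0001
the job is handed in; nothing more can be done
None
```

The unseated lid is now home, and I handed the job in at about 12 s. It was the one at about (0.488, 0.056), with its handle about 29° anticlockwise of the ears.

- **Finding it:** Pressing past one handle end, the finger stopped at 138.2 mm with 3.7 N, about 1.2 mm higher than on a seated lid. At 7.9 N it stood at 138.1 mm.
- **Turning it:** I pushed the handle end clockwise with the shut fingertips, with up to about 6 N read at the wrist, and never gripped it.
- **Last checks:** The handle lined up with the ears to about 1° in the wrist picture. A second press met nothing at 139.4 mm and stopped at 137.1 mm with 5.2 N, which is seated height. The arm then retracted to 0.266 m with the wrist force back near its noise level.
- **Not checked by touch:** I judged the other three lids seated from the pictures only. Their handles were within about 10° of the ears, inside the 16° play.

No check failed or disagreed. The arm touched none of the small wares as far as I could tell, but I did not measure their positions again at the end.

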